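# Clear the sample bench: sort capped vials into trays and nest the spare cup

## Robot

A 6-joint arm with a two-finger parallel gripper is mounted at the origin on the work surface. World frame = base frame: x ahead of the robot, y to its left, z up, the work surface at z = 0. Lengths are in m, angles in rad, forces in N, time in s.
With the tool pointing down it reaches from about 0.25 to 0.775 m from the base axis. Payload 4 kg.
Tool frame: the origin (TCP) lies on the centre line of the jaws, within the pads' length; the fingertips stand 14 mm ahead of it and the grasp point (between the pads) lies 5 mm behind it (robot.tcp_to_tips is the distance from the TCP to the fingertips, in m); z points along the fingers, y is the line along which they close (so a half turn about z gives the same grasp; the last joint's range is limited). The gripper opens to 94 mm and grips with 3 to 60 N. Pads are 16 mm wide; open, the fingers measure 119 mm over their backs; the gripper's body (75 mm by 177 mm) begins 78 mm behind the grasp point.
Start: joints at [1.223, 0.087, 1.371, -0, 1.684, -0.103], TCP at [0.133, 0.534, 0.22] pointing down, gripper open.
Joint ranges: [-3.1, 3.1], [-0.76, 2.03], [0.27, 2.55], [-1.08, 4.22], [0.17, 2.65], [-2.57, 2.57]. Speed limits (rad/s): [2.79, 2.79, 3.14, 3.14, 3.14, 3.14].

## Interface

Orientations are given as [roll, pitch, yaw] about the fixed x, y, z axes, in that order (R = Rz(yaw) Ry(pitch) Rx(roll)).
In Python, from bench import robot gives the robot as it stands.
- The arm moves only by the tool carry_out, never from a script. Its argument "increments" is a list of rows, each a list of 3 entries, a list of its own where there are three numbers: the closure in counts, from 0 (fully open) to 255 (shut), then the shift along the tool's x, y, z in mm, then the turn about the tool's z in degrees. In form: [[fingers, [dx, dy, dz], twist], ...]. A call has 1 to 8 rows; each row shifts and turns the commanded pose from where the row before left it, along the tool's axes as they then stand; what a row does not reach is not made up. A row lasts 1/10 s, in which the tool goes at most 50 mm and 8.59 degrees, less where a joint would pass 70% of its speed; a pose out of reach is approached as far as the arm can. A call with a gripper value outside its range is refused whole. The fingers move at their own pace and stop on an object; the grip force is fixed at half the most. Time passes only in rows, so rows that do not move let the fingers close. It gives the time, the measured TCP pose, the force, the opening and the grip force at its end, in the units of the state.
- robot.get_obs(): the state, without advancing time (a new reading comes with each control period).
- robot.snapshot(name): name is "scene" or "top" or "wrist"; returns the picture (420x560x3 uint8, blue, green, red); there is no depth.
- robot.get_calibration(name): a dict with "vfov" (degrees; the focal length in pixels is half the picture's height over the tangent of half this angle, whatever the lens; pixels are square), "cx", "cy" (the principal point, pixels), "k1" (the pictures are not rectified: a ray, as slopes to the right and down, at radius r is drawn at 1 + k1 r^2 times it, then the intrinsics apply), "T" (4x4, takes a point from camera to world coordinates). Camera axes: x right, y down, z forward; pixel columns grow to the right and rows downward; lengths in m; the calibration is good to about 2 mm. A picture is of the moment at which its call begins: read the wrist's pose just before it. get_calibration takes no time and is no camera call; for the wrist camera it gives the pose at the moment of the call.
- robot.close_job(): hands the job in; it is judged then, once.
The state is a dict: "time": time; "joint_positions": joint angles; "qvel": joint speeds; "joint_torque": joint torques, N m; "tool_pos": TCP position; "ee_rot": TCP orientation; "wrist_force": force on the tool from outside, world axes, zero at the start; "wrist_torque": the same for the moment, N m; "width": finger opening in m; "finger_force": force on a finger pad.
Only numpy, scipy, OpenCV 4.12 (cv2) and the standard library are available. Lean on these libraries where they do the work, as an engineer would, in place of code of your own. Each camera call takes 0.05 s, during which the arm holds its last target. There are 200 camera calls.

## Task

Sort the loose things on the bench: stand the two blue-capped vials upright in the blue tray, one in each bay, stand the loose red-capped vial upright in the empty bay of the red tray, and nest the loose orange cup upright in the fixed orange cup. Go by the cap colour, not the glass; set things down gently without dropping or tipping them, and let the cup sit loosely under its own weight without pressing it in so that it does not jam. Do not disturb the vial already in the red tray, the jar or the bottle, and let go of everything at the end.

Things in the scene. Friction and masses are not known exactly. Their poses are not given: they have to be found in the camera images.
- vial_blue_clear: CLEAR pale glass, BLUE cap (all blue on top). Screw-cap vial standing upright, 28 mm in diameter, 80 mm tall overall (glass 28 mm wide up to 56 mm, cap 24 mm wide from 61 to 80 mm), about 45 g. Origin: centre of its underside; z up along the vial. 
- vial_blue_amber: Brown AMBER glass, BLUE cap with a white dot in the middle. Screw-cap vial standing upright, 28 mm in diameter, 80 mm tall overall (glass 28 mm wide up to 56 mm, cap 24 mm wide from 61 to 80 mm), about 45 g. Origin: centre of its underside; z up along the vial. 
- vial_red: CLEAR pale glass, RED cap (all red on top), standing loose on the bench. Screw-cap vial standing upright, 28 mm in diameter, 80 mm tall overall (glass 28 mm wide up to 56 mm, cap 24 mm wide from 61 to 80 mm), about 45 g. Origin: centre of its underside; z up along the vial. 
- vial_red_parked: Brown AMBER glass, RED cap with a white dot; it is already in the red tray, in the bay at y = +27 mm, and stays there. Screw-cap vial standing upright, 28 mm in diameter, 80 mm tall overall (glass 28 mm wide up to 56 mm, cap 24 mm wide from 61 to 80 mm), about 45 g. Origin: centre of its underside; z up along the vial. 
- cup: Loose orange tapered cup, open on top, 70 mm tall, about 35 g: outside 32 mm wide at the foot, widening evenly to 55 mm at 48 mm height, then a straight 55 mm band (grip here) to the rim; wall 3 mm. Origin: centre of underside; z up. Nested by its own weight, its underside rests about 15 mm above the origin of cup_stand, its rim 30 mm above the fixed rim.
- cup_stand: Fixed orange tapered cup of the same kind on a light-grey 90 by 90 mm plate 5 mm thick. The cup's mouth is 52 mm inside and 58 mm outside, its rim 55 mm above the plate's underside; it narrows evenly downwards to 28 mm inside. Origin: centre of the plate's underside, on the cup's axis; z up.
- tray_blue: Fixed BLUE plastic tray with white bay floors, 58 mm (its x) by 112 mm (its y), 25 mm high; walls, floor and middle divider 4 mm. Two bays, 50 x 50 mm, centred at y = +27 and -27 mm. Origin: centre of underside, floors 4 mm above it; z up. Both bays start empty. Neighbouring vials are 54 mm apart: close the fingers along the tray's x.
- tray_red: Fixed RED plastic tray with white bay floors, 58 mm (its x) by 112 mm (its y), 25 mm high; walls, floor and middle divider 4 mm. Two bays, 50 x 50 mm, centred at y = +27 and -27 mm. Origin: centre of underside, floors 4 mm above it; z up. The bay at y = +27 mm holds vial_red_parked, the other is empty. Neighbouring vials are 54 mm apart: close the fingers along the tray's x.
- septa_jar: Bystander: closed jar with a white cap, 60 mm in diameter, 60 mm tall, loose. Origin: centre of its underside. Leave it alone.
- solvent_bottle: Bystander: green glass bottle with a black cap, 60 mm in diameter, 120 mm tall, loose. Origin: centre of its underside. Leave it alone.
Not all that is in view belongs to the job. Leave any green or yellow look-alike of the cup alone.

How it is judged:
At the end, for the whole second after the job is handed in: All vials on the tray floors (within 4 mm), tilt under 0.1 rad, within 20 mm of their bay centres in x and y: one blue cap per bay of the blue tray, vial_red beside the parked vial; cup within 6 mm of the stand axis, underside under 22 mm up, tilt under 0.1 rad; all released, at rest (((x of vial_blue_clear in the frame of tray_blue between -0.02 and 0.02 m and z of each of vial_blue_clear, vial_blue_amber in the frame of tray_blue below 0.008 m and angle between each of vial_blue_clear, vial_blue_amber's own z axis and vertical below 0.1 rad and y of vial_blue_clear in the frame of tray_blue between 0.007 and 0.047 m and x of vial_blue_amber in the frame of tray_blue between -0.02 and 0.02 m and y of vial_blue_amber in the frame of tray_blue between -0.047 and -0.007 m) or (x of vial_blue_clear in the frame of tray_blue between -0.02 and 0.02 m and z of each of vial_blue_clear, vial_blue_amber in the frame of tray_blue below 0.008 m and angle between each of vial_blue_clear, vial_blue_amber's own z axis and vertical below 0.1 rad and y of vial_blue_clear in the frame of tray_blue between -0.047 and -0.007 m and x of vial_blue_amber in the frame of tray_blue between -0.02 and 0.02 m and y of vial_blue_amber in the frame of tray_blue between 0.007 and 0.047 m)) and x of vial_red in the frame of tray_red between -0.02 and 0.02 m and z of each of vial_red, vial_red_parked in the frame of tray_red below 0.008 m and angle between each of vial_red, vial_red_parked, cup's own z axis and vertical below 0.1 rad and y of vial_red in the frame of tray_red between -0.047 and -0.007 m and x of vial_red_parked in the frame of tray_red between -0.02 and 0.02 m and y of vial_red_parked in the frame of tray_red between 0.007 and 0.047 m and horizontal distance between cup and cup_stand below 0.006 m and z of cup in the frame of cup_stand below 0.022 m and linear speed of each of vial_blue_clear, vial_blue_amber, vial_red, cup below 0.02 m/s and contact force between the fingers and vial_blue_clear below 0.05 N and contact force between the fingers and vial_blue_amber below 0.05 N and contact force between the fingers and vial_red below 0.05 N and contact force between the fingers and cup below 0.05 N); the robot touches nothing.
It fails at once if a vial is tipped over (more than 35 degrees) (angle between any of vial_blue_clear, vial_blue_amber, vial_red's own z axis and vertical above 0.61 rad).
It fails at once if a vial or the cup is dropped: out of the fingers with its underside more than 35 mm above the bench ((height (world z) of vial_blue_clear above 0.035 m and contact force between vial_blue_clear and anything else below 0.01 N) or (height (world z) of vial_blue_amber above 0.035 m and contact force between vial_blue_amber and anything else below 0.01 N) or (height (world z) of vial_red above 0.035 m and contact force between vial_red and anything else below 0.01 N) or (height (world z) of cup above 0.035 m and contact force between cup and anything else below 0.01 N)).
It fails at once if the loose cup is forced into the fixed cup (more than 40 N between their walls) (contact force between cup and cup_stand above 40 N).
It fails at once if the vial already parked in the red tray is shifted more than 15 mm or tipped (distance of vial_red_parked from where it was at the start of the episode above 0.015 m or angle between vial_red_parked's own z axis and vertical above 0.3 rad).
It fails at once if the septa jar or the solvent bottle is shifted more than 20 mm (distance of any of septa_jar, solvent_bottle from where it was at the start of the episode above 0.02 m).
It also fails if it takes over 106 s, if anything falls off the work surface, if the arm or the gripper's body presses on something with over 40 N, if the wrist force passes 120 N, or if a joint passes its speed limit or range.

## Working session

There is one attempt and no reset: what is moved stays moved. The work goes in short steps, Python scripts to look and compute and a tool call to move; the robot and the scene stay as the last step left them, time stands still between calls to the robot, and variables do not carry over. Pictures are saved under pics/ and viewed, at most 14 in all, crops included, and the job is handed in when it is done.

Besides the shell and the picture viewer there is one more tool, called as name(argument=value, ...) on one line, values as JSON. carry_out: Moves the arm, as the interface text tells. Its arguments: {"type":"object","properties":{"increments":{"type":"array","items":{"type":"array"}}},"required":["increments"]}

```bash
mkdir -p pics; cat > h.py <<'E'
import numpy as np, cv2
from bench import robot
def cam(n):
    c=robot.get_calibration(n); f=210/np.tan(np.radians(c["vfov"])/2)
    return c,f
def ray(c,f,u,v):
    d=np.array([(u-c["cx"])/f,(v-c["cy"])/f]); p=d.copy()
    for _ in range(30): p=d/(1+c["k1"]*(p@p))
    T=np.array(c["T"]); return T[:3,3],T[:3,:3]@np.array([p[0],p[1],1])
def at(n,u,v,z,c=None):
    if c is None: c,f=cam(n)
    else: f=210/np.tan(np.radians(c["vfov"])/2)
    o,d=ray(c,f,u,v); return (o+d*(z-o[2])/d[2])[:2]
def proj(n,P):
    c,f=cam(n); T=np.array(c["T"]); q=T[:3,:3].T@(np.array(P)-T[:3,3]); s=q[:2]/q[2]
    s=s*(1+c["k1"]*(s@s)); return s*f+[c["cx"],c["cy"]]
E
python3 - <<'E'
from h import *
for n in("scene","top"):
    cv2.imwrite(f"pics/{n}0.png",robot.snapshot(n)); c=robot.get_calibration(n); print(n,c)
o=robot.get_obs(); print(o["tool_pos"],o["ee_rot"],o["width"],o["time"])
E
```

```text
scene {'vfov': 48.847187123996676, 'cx': 277.0703641104921, 'cy': 212.8290022306349, 'k1': -0.10274516847037646, 'T': array([[-0.07726306,  0.75947407, -0.64593309,  1.21041742],
       [ 0.99698224,  0.05395464, -0.05581498,  0.07545898],
       [-0.00753894, -0.64829625, -0.76135086,  0.88252522],
       [ 0.        ,  0.        ,  0.        ,  1.        ]])}
top {'vfov': 46.89367639868354, 'cx': 289.20803414376195, 'cy': 207.19254144847707, 'k1': -0.06490038031728673, 'T': array([[ 3.15013267e-04, -9.92131257e-01,  1.25201714e-01,
         3.56385426e-01],
       [-9.99989876e-01, -8.74518873e-04, -4.41389669e-03,
        -5.24384009e-03],
       [ 4.48865613e-03, -1.25199056e-01, -9.92121489e-01,
         1.33053946e+00],
       [ 0.00000000e+00,  0.00000000e+00,  0.00000000e+00,
         1.00000000e+00]])}
[0.13317195 0.53317423 0.21842471] [-3.13965349e+00 -1.85092720e-04  2.89675724e+00] 0.0940741012763272 0.1
```

View pics/top0.png

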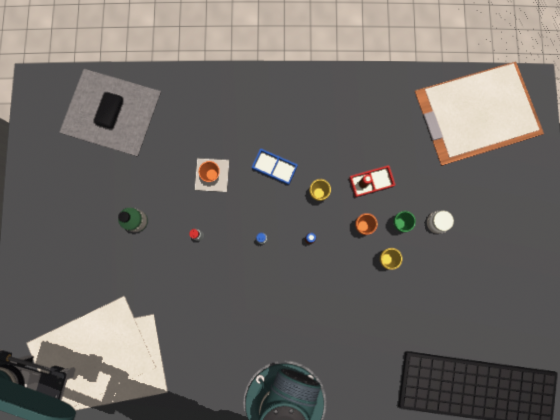

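View pics/scene0.png

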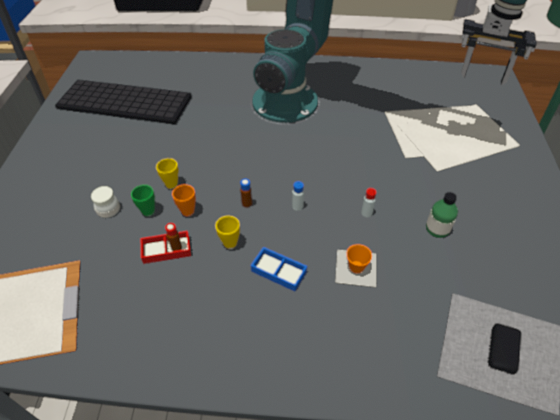

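The top picture shows the red vial at (195,235), clear blue at (261,239), amber blue at (311,238), loose orange cup at (367,225), and stand at (209,174). The blue tray is at (275,167) and the red tray at (372,181), with the parked vial at (365,182) and the empty bay to its right. Yellow and green look-alikes stand near the loose cup.

```bash
cat > loc.py <<'E'
from h import *
im=cv2.imread("pics/top0.png"); hsv=cv2.cvtColor(im,cv2.COLOR_BGR2HSV); H,S,V=cv2.split(hsv)
def blob(m,u,v,r):
    k=np.zeros(m.shape,np.uint8); cv2.circle(k,(u,v),r,1,-1); m=(m&(k>0)).astype(np.uint8)
    ys,xs=np.nonzero(m); return np.column_stack([xs,ys]).astype(np.float32)
red=((H<6)|(H>172))&(S>150)&(V>70); blue=(H>100)&(H<130)&(S>130)&(V>70)
org=(H<16)&(S>150)&(V>90)
for n,m,u,v,r,z in [("red",red,195,235,9,.075),("bclear",blue,261,239,9,.075),("bamber",blue,311,238,9,.075),("parked",red,364,180,7,.08)]:
    p=blob(m,u,v,r); c=(p.max(0)+p.min(0))/2; print(n,len(p),c,at("top",*c,z))
for n,m,u,v,r,z in [("blue",blue,275,167,32,.025),("redt",red|((S<60)&(V>150)),372,181,30,.025)]:
    p=blob(m,u,v,r); bp=cv2.boxPoints(cv2.minAreaRect(p)); w=np.array([at("top",*q,z) for q in bp],np.float32)
    rc=cv2.minAreaRect(w*1000); e=[w[1]-w[0],w[2]-w[1]]; l=max(e,key=np.linalg.norm)
    print(n,rc,"long axis deg",np.degrees(np.arctan2(l[1],l[0])))
for n,u,v,z in [("cup",367,225,.07),("stand",209,173,.055)]:
    p=blob(org,u,v,14); (c,r)=cv2.minEnclosingCircle(p); print(n,c,r,at("top",*c,z))
a=cv2.resize(im[130:275,180:320],None,fx=4,fy=4,interpolation=2); b=cv2.resize(im[150:285,300:460],None,fx=4,fy=4,interpolation=2)
cv2.imwrite("pics/a.png",a); cv2.imwrite("pics/b.png",b)
for n,P in [("stand plate",(0,0))]:
    p=blob((S<70)&(V>120),211,175,28); bp=cv2.boxPoints(cv2.minAreaRect(p)); w=np.array([at("top",*q,.005) for q in bp]); print("plate",w.mean(0),w)
E
python3 loc.py
```

```text
red 65 [194. 233.] [0.44695687 0.23677549]
bclear 61 [260. 237.] [0.43682799 0.06491301]
bamber 36 [310.5 237. ] [ 0.43691555 -0.06610653]
parked 36 [366. 178.] [ 0.59176345 -0.21275235]
blue ((635.2347412109375, 30.666168212890625), (114.58784484863281, 60.82764434814453), 65.99303436279297) long axis deg -114.151276
redt ((594.5581665039062, -238.17800903320312), (60.000633239746094, 117.33919525146484), 15.634241104125977) long axis deg -74.20714
cup (366.0, 223.75) 10.680105209350586 [ 0.47192792 -0.21199441]
stand (208.3058319091797, 171.16990661621094) 10.30167293548584 [0.6146242  0.20627962]
plate [0.61593492 0.20547711] [[0.57265022 0.25237129]
 [0.66465962 0.24945968]
 [0.65911876 0.15817328]
 [0.56731107 0.16190417]]
```

View pics/b.png

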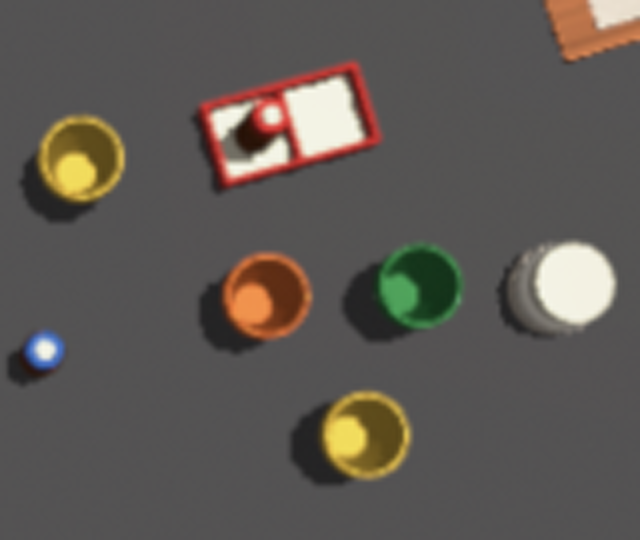

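The crop shows the red tray's bay next to the parked vial empty, and the cup with room to grip it diagonally between the green and yellow look-alikes.

```bash
cat >> h.py <<'E'
from scipy.spatial.transform import Rotation as Ro
def go(x,y,z,yaw=None):
    o=robot.get_obs(); R=Ro.from_euler("xyz",o["ee_rot"]).as_matrix(); d=R.T@(np.array([x,y,z])-o["tool_pos"])*1000
    cy=np.degrees(o["ee_rot"][2]); print("shift",np.round(d,1),"twist",None if yaw is None else round(cy-yaw,1),"yaw",round(cy,1),"t",o["time"],"tcp",o["tool_pos"])
E
python3 -c "
from h import *
go(.447,.237,.22,105.8)"
```

```text
shift [-376.3 -211.3   -1.2] twist 60.2 yaw 166.0 t 0.1 tcp [0.13317195 0.53317423 0.21842471]
```

carry_out(increments=[[0,[-37.6,-21.1,0],0],[0,[-37.6,-21.1,0],0],[0,[-37.6,-21.1,0],0],[0,[-37.6,-21.1,0],0],[0,[-37.6,-21.1,0],0],[0,[-37.6,-21.1,0],0],[0,[-37.6,-21.1,0],0],[0,[-37.6,-21.1,0],0]])

```text
time: 0.9
tool_pos: [0.385, 0.2954, 0.2191]
ee_rot: [-3.141, -0.0, 2.897]
wrist_force: [-0.1, 0.4, -0.5]
width: 0.0942
finger_force: 0.0
```

carry_out(increments=[[0,[-37.6,-21.1,0],0],[0,[-37.6,-21.1,0],8.5],[0,[0,0,0],8.5],[0,[0,0,0],8.5],[0,[0,0,0],8.5],[0,[0,0,0],8.5],[0,[0,0,0],8.5],[0,[0,0,0],8.5]])

```text
time: 1.7
tool_pos: [0.4467, 0.2376, 0.2188]
ee_rot: [-3.14, 0.0, 1.852]
wrist_force: [-0.6, -1.1, 0.8]
width: 0.0937
finger_force: 0.0
```

```bash
python3 -c "
from h import *
go(.447,.237,.22,105.8)
c=robot.get_calibration('wrist'); print(c)
cv2.imwrite('pics/w1.png',robot.snapshot('wrist')); print(proj('wrist',[.447,.237,.08]))"
```

```text
shift [-0.7  0.1 -1.2] twist 0.3 yaw 106.1 t 1.7 tcp [0.44666703 0.23764049 0.21881491]
{'vfov': 60.961118404840164, 'cx': 280.5449982308729, 'cy': 210.58198410753565, 'k1': -0.004460463230045898, 'T': array([[ 0.9611043 ,  0.26801455,  0.06668377,  0.42661667],
       [ 0.27617686, -0.93071087, -0.23979913,  0.30621293],
       [-0.00220635,  0.24888849, -0.96852963,  0.38370189],
       [ 0.        ,  0.        ,  0.        ,  1.        ]])}
[281.77810852 204.05802593]
```

View pics/w1.png

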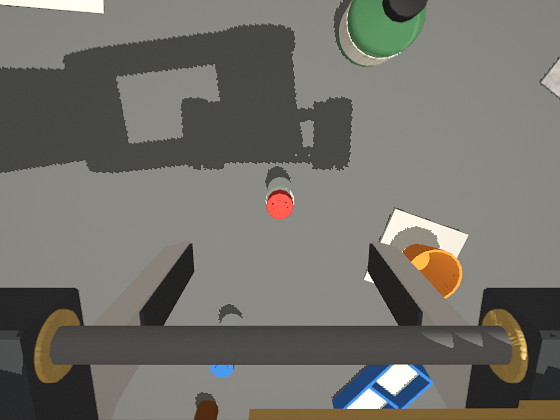

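The wrist picture shows the red cap centred at (280,205), about 1.5 mm from the prediction, so the top-camera positions are good. I'm descending on it.

carry_out(increments=[[0,[0,-1.2,30],0],[0,[0,0,35],0],[0,[0,0,35],0],[0,[0,0,30],0],[0,[0,0,22],0],[0,[0,0,15],0],[0,[0,0,8],0],[0,[0,0,0],0]])

```text
time: 2.55
tool_pos: [0.4448, 0.237, 0.0431]
ee_rot: [-3.139, 0.0, 1.86]
wrist_force: [0.6, -0.4, -0.9]
width: 0.094
finger_force: 0.0
```

carry_out(increments=[[120,[0,0,0],0],[140,[0,0,0],0],[160,[0,0,0],0],[180,[0,0,0],0],[200,[0,0,0],0],[220,[0,0,0],0],[255,[0,0,0],0],[255,[0,0,0],0]])

```text
time: 3.35
tool_pos: [0.4458, 0.2375, 0.0445]
ee_rot: [3.142, -0.0, 1.858]
wrist_force: [-0.0, 0.2, 0.6]
width: 0.0333
finger_force: 0.0
```

carry_out(increments=[[255,[0,0,0],0],[255,[0,0,0],0],[255,[0,0,0],0],[255,[0,0,-3],0],[255,[0,0,-10],0],[255,[0,0,-20],0],[255,[0,0,-30],0],[255,[0,0,-30],0]])

```text
time: 4.15
tool_pos: [0.4455, 0.2374, 0.1389]
ee_rot: [-3.141, -0.0, 1.858]
wrist_force: [0.8, -0.8, -0.8]
width: 0.0276
finger_force: 30.0
```

```bash
python3 -c "
from h import *
go(.6019,-.264,.18,105.8)"
```

```text
shift [-525.1    7.7  -41.2] twist 0.7 yaw 106.5 t 4.15 tcp [0.44554789 0.23735798 0.13887738]
```

carry_out(increments=[[255,[-10,0,-21],0],[255,[-25,0,-20],0.7],[255,[-38,0,0],0],[255,[-40,0,0],0],[255,[-40,0,0],0],[255,[-40,0,0],0],[255,[-40,0,0],0],[255,[-40,0,0],0]])

```text
time: 4.95
tool_pos: [0.5208, -0.0268, 0.1795]
ee_rot: [3.14, 0.0, 1.846]
wrist_force: [1.4, -0.0, -0.3]
width: 0.0273
finger_force: 30.0
```

carry_out(increments=[[255,[-40,0,0],0],[255,[-40,0,0],0],[255,[-40,0,0],0],[255,[-40,0,0],0],[255,[-40,0,0],0],[255,[-30,0,0],0],[255,[-15,0,0],0],[255,[-7,7.7,0],0]])

```text
time: 5.75
tool_pos: [0.5962, -0.2669, 0.1788]
ee_rot: [-3.141, -0.0, 1.844]
wrist_force: [0.7, 0.2, -0.4]
width: 0.0276
finger_force: 30.0
```

```bash
python3 -c "
from h import *
go(.6019,-.264,.18,105.8)
cv2.imwrite('pics/w2.png',robot.snapshot('wrist')); print(proj('wrist',[.6019,-.264,.004]))"
```

```text
shift [ 1.2  6.3 -1.2] twist -0.2 yaw 105.6 t 5.75 tcp [ 0.59616593 -0.26689199  0.17875578]
[285.96342639 193.81322485]
```

View pics/w2.png

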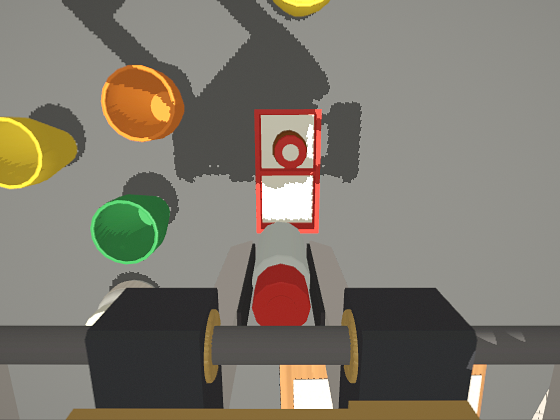

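The empty bay is seen around (287,200), with its divider at y≈172 and its end wall at y≈230. The parked vial's cap is at (290,151). Now I'll check the tray centre.

```bash
python3 -c "
from h import *
w=np.array([at('wrist',*p,.025) for p in [(255,110),(321,110),(319,231),(256,231)]]);print(w,w.mean(0),at('wrist',288,172,.025))
e=w[0]+w[1]-w[2]-w[3];e/=np.linalg.norm(e);t=w.mean(0)-.027*e;print(e,t)
go(*t,.049)"
```

```text
[[ 0.55470723 -0.19638285]
 [ 0.60932076 -0.18108947]
 [ 0.63984518 -0.28569118]
 [ 0.58311631 -0.30156431]] [ 0.59674737 -0.24118195] [ 0.59671073 -0.24021204]
[-0.27045633  0.96273224] [ 0.60404969 -0.26717572]
shift [ -2.5   5.7 129.5] twist None yaw 105.7 t 5.8 tcp [ 0.59773635 -0.26628505  0.1784783 ]
```

carry_out(increments=[[255,[-2.5,5.7,0],0],[255,[0,0,25],0],[255,[0,0,30],0],[255,[0,0,30],0],[255,[0,0,22],0],[255,[0,0,12],0],[255,[0,0,6],0],[255,[0,0,2],0]])

```text
time: 6.6
tool_pos: [0.6029, -0.2658, 0.0518]
ee_rot: [3.141, 0.0, 1.847]
wrist_force: [-0.6, 0.0, -0.2]
width: 0.0273
finger_force: 30.0
```

carry_out(increments=[[255,[0,0,1],0],[255,[0,0,0],0]])

```text
time: 6.8
tool_pos: [0.6033, -0.2667, 0.0519]
ee_rot: [3.14, 0.002, 1.846]
wrist_force: [0.4, 0.9, -1.2]
width: 0.0268
finger_force: 30.0
```

carry_out(increments=[[255,[0,0,1],0],[255,[0,0,1],0],[255,[0,0,0],0]])

```text
time: 7.1
tool_pos: [0.6025, -0.2665, 0.0486]
ee_rot: [3.141, 0.0, 1.846]
wrist_force: [0.7, 0.3, -0.4]
width: 0.0273
finger_force: 30.0
```

carry_out(increments=[[170,[0,0,0],0],[150,[0,0,0],0],[120,[0,0,0],0],[80,[0,0,0],0],[80,[0,0,-5],0],[60,[0,0,-20],0],[30,[0,0,-40],0],[0,[0,0,-45],0]])

```text
time: 7.9
tool_pos: [0.6015, -0.2658, 0.1579]
ee_rot: [-3.139, -0.003, 1.846]
wrist_force: [1.1, 0.3, 0.5]
width: 0.0831
finger_force: 0.0
```

```bash
python3 -c "
from h import *
cv2.imwrite('pics/w3.png',robot.snapshot('wrist'))
go(.472,-.212,.20,53)"
```

```text
shift [  89.9 -112.9  -32.3] twist 52.8 yaw 105.8 t 7.95 tcp [ 0.60548641 -0.26799178  0.16974472]
```

View pics/w3.png

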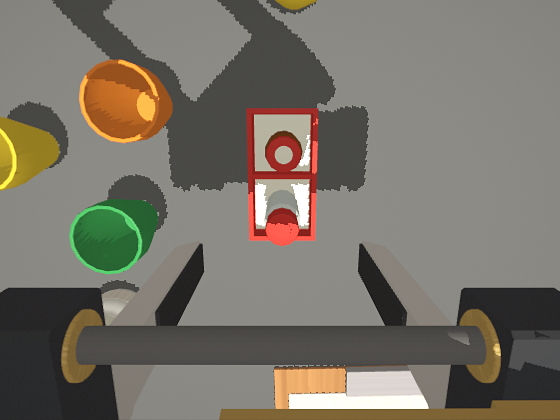

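The red vial stands upright in its bay (cap at (283,231)), and the parked vial is undisturbed. Next is the orange cup.

carry_out(increments=[[0,[22.5,-28.2,-16],0],[0,[22.5,-28.2,-16],0],[0,[22.5,-28.2,0],0],[0,[22.5,-28.2,0],0],[0,[0,0,0],8.5],[0,[0,0,0],8.5],[0,[0,0,0],8.5],[0,[0,0,0],8.5]])

```text
time: 8.75
tool_pos: [0.4695, -0.2105, 0.1911]
ee_rot: [3.14, 0.0, 1.247]
wrist_force: [0.7, 0.7, -0.4]
width: 0.0943
finger_force: 0.0
```

carry_out(increments=[[0,[0,0,0],8.5],[0,[0,0,0],8.5],[0,[0,0,0],1.8],[0,[0,0,0],0],[0,[0,0,0],0]])

```text
time: 9.25
tool_pos: [0.4695, -0.2105, 0.1908]
ee_rot: [3.141, -0.0, 0.925]
wrist_force: [0.8, -1.0, 0.8]
width: 0.0937
finger_force: 0.0
```

```bash
cat > ring.py <<'E'
from h import *
import sys
name,z,k=sys.argv[1],float(sys.argv[2]),sys.argv[3]
# fit the rim: project orange mask outline to plane z, refine circle of known radius
R=float(sys.argv[4]); x0,y0=map(float,sys.argv[5:7])
c=robot.get_calibration('wrist'); im=robot.snapshot('wrist'); cv2.imwrite(f'pics/{name}.png',im)
hsv=cv2.cvtColor(im,cv2.COLOR_BGR2HSV); H,S,V=cv2.split(hsv)
m=((H<17)&(S>130)&(V>60)).astype(np.uint8)
cs,_=cv2.findContours(m,cv2.RETR_EXTERNAL,cv2.CHAIN_APPROX_NONE)
pu=proj('wrist',[x0,y0,z]); best=min(cs,key=lambda q:(abs(cv2.pointPolygonTest(q,tuple(map(float,pu)),True)) if cv2.pointPolygonTest(q,tuple(map(float,pu)),False)<0 else -1)+(999 if len(q)<60 else 0))
w=np.array([at('wrist',*p,z,c) for p in best[:,0]])
from scipy.optimize import least_squares
s=least_squares(lambda q:np.hypot(*(w-q).T)-R,[x0,y0],loss='soft_l1',f_scale=.001)
print('pred px',pu,'n',len(w),'fit',s.x,'med res',np.median(abs(s.fun)),'inliers',(abs(np.hypot(*(w-s.x).T)-R)<.0015).mean())
E
python3 ring.py w4 .07 cup .0275 .472 -.212; python3 -c "
from h import *
go(.472,-.212,.059,53)"
```

```text
pred px [284.04143051 207.6144712 ] n 189 fit [ 0.47356732 -0.21369353] med res 0.0006728511268782496 inliers 0.8677248677248677
shift [  0.3   2.8 131.7] twist 0.0 yaw 53.0 t 9.3 tcp [ 0.46954128 -0.21049301  0.19071347]
```

View pics/w4.png

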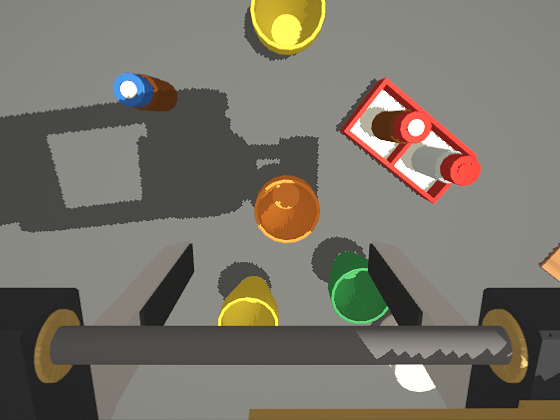

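The orange cup is at (287,209) and the fingers are clear of the green and yellow look-alikes. I'm taking the fitted centre (0.4736, -0.2137).

```bash
python3 -c "
from h import *
go(.4736,-.2137,.0595,53)"
```

```text
shift [-1.000e-01  5.100e+00  1.312e+02] twist 0.0 yaw 53.0 t 9.3 tcp [ 0.46954128 -0.21049301  0.19071347]
```

carry_out(increments=[[0,[0,5.1,15],0],[0,[0,0,30],0],[0,[0,0,30],0],[0,[0,0,25],0],[0,[0,0,17],0],[0,[0,0,10],0],[40,[0,0,4],0],[60,[0,0,0],0]])

```text
time: 10.1
tool_pos: [0.4735, -0.2136, 0.059]
ee_rot: [-3.141, 0.0, 0.925]
wrist_force: [0.1, 0.6, -0.7]
width: 0.0813
finger_force: 0.0
```

carry_out(increments=[[80,[0,0,0],0],[90,[0,0,0],0],[100,[0,0,0],0],[110,[0,0,0],0],[120,[0,0,0],0],[140,[0,0,0],0],[140,[0,0,0],0],[140,[0,0,0],0]])

```text
time: 10.9
tool_pos: [0.474, -0.2138, 0.0602]
ee_rot: [3.14, -0.0, 0.925]
wrist_force: [-0.8, 0.1, 6.1]
width: 0.055
finger_force: 30.0
```

carry_out(increments=[[140,[0,0,-3],0],[140,[0,0,-10],0],[140,[0,0,-25],0],[140,[0,0,-35],0],[140,[0,0,-35],0],[140,[0,0,-25],0],[140,[0,0,-10],0],[140,[0,0,0],0]])

```text
time: 11.7
tool_pos: [0.4742, -0.2139, 0.204]
ee_rot: [3.139, -0.0, 0.925]
wrist_force: [0.3, 1.0, -0.9]
width: 0.055
finger_force: 30.0
```

```bash
python3 -c "
from h import *
go(.615,.206,.2,53)"
```

```text
shift [ 420.1 -140.4    3.7] twist -0.0 yaw 53.0 t 11.7 tcp [ 0.4741632  -0.21392672  0.20398117]
```

carry_out(increments=[[140,[15,-5,0],0],[140,[30,-10,0],0],[140,[38,-15,0],0],[140,[38,-15,0],0],[140,[38,-15,0],0],[140,[38,-15,0],0],[140,[38,-15,0],0],[140,[38,-15,0],0]])

```text
time: 12.5
tool_pos: [0.5532, 0.0693, 0.1996]
ee_rot: [-3.138, 0.003, 0.925]
wrist_force: [0.1, 0.5, -1.6]
width: 0.0548
finger_force: 30.0
```

carry_out(increments=[[140,[35,-15,0],0],[140,[30,-12,0],0],[140,[15,-8,0],0],[140,[7,0,0],0],[140,[0,0,0],0],[140,[0,0,0],0]])

```text
time: 13.1
tool_pos: [0.5784, 0.1568, 0.202]
ee_rot: [-3.141, 0.001, 0.923]
wrist_force: [0.1, -0.4, -0.7]
width: 0.0547
finger_force: 30.0
```

```bash
python3 ring.py w5 .055 st .029 .615 .206; python3 -c "
from h import *
go(.615,.206,.2,53)"
```

```text
pred px [279.69989377 130.59619747] n 189 fit [0.61484044 0.20139634] med res 0.002533226913912931 inliers 0.15343915343915343
shift [61.4 -0.7  2.3] twist -0.1 yaw 52.9 t 13.15 tcp [0.57850118 0.15665051 0.20234918]
```

View pics/w5.png

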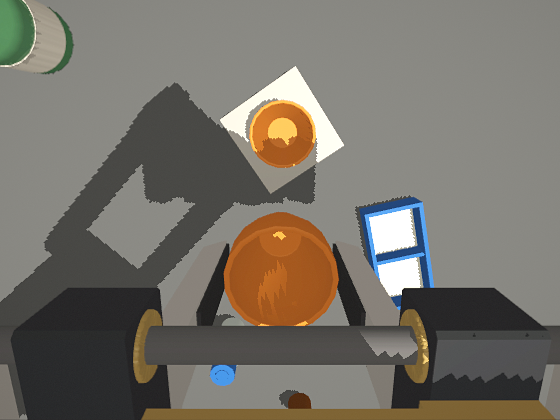

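The stand's rim is a circle centred near (282.5,133.5), with plate corners (296,67), (344,145), (270,194) and (220,121). The held cup is level in the jaws.

```bash
python3 -c "
from h import *
im=cv2.imread('pics/w5.png');hsv=cv2.cvtColor(im,cv2.COLOR_BGR2HSV);H,S,V=cv2.split(hsv)
m=((H<22)&(S>110)&(V>40)).astype(np.uint8); m[:85]=0;m[180:]=0;m[:,:230]=0;m[:,335:]=0
ys,xs=np.nonzero(m);(c,r)=cv2.minEnclosingCircle(np.column_stack([xs,ys]).astype(np.float32));print(c,r,xs.min(),xs.max(),ys.min(),ys.max())
t=at('wrist',*c,.055);print(t,at('wrist',(xs.min()+xs.max())/2,(ys.min()+ys.max())/2,.055))
p=np.mean([at('wrist',*q,.005) for q in [(296,67),(344,145),(270,194),(220,121)]],0);print('plate',p)
a=[(140,0)]
go(*t,.12,53)"
```

```text
(281.442626953125, 133.60655212402344) 34.238033294677734 249 315 100 167
[0.6146646  0.20309378] [0.61509855 0.20287632]
plate [0.61464697 0.20114419]
shift [58.9  0.8 82.3] twist -0.1 yaw 52.9 t 13.15 tcp [0.57850118 0.15665051 0.20234918]
```

carry_out(increments=[[140,[15,0.7,0],0],[140,[25,0,0],0],[140,[14,0,0],0],[140,[5,0,0],0],[140,[0,0,15],0],[140,[0,0,30],0],[140,[0,0,20],0],[140,[0,0,5],0]])

```text
time: 13.95
tool_pos: [0.6121, 0.2031, 0.1279]
ee_rot: [-3.137, 0.006, 0.923]
wrist_force: [-0.1, -1.1, -0.7]
width: 0.0549
finger_force: 30.0
```

carry_out(increments=[[140,[0,0,5],0],[140,[0,0,0],0]])

```text
time: 14.15
tool_pos: [0.6146, 0.2043, 0.1276]
ee_rot: [3.141, -0.0, 0.924]
wrist_force: [0.2, 0.5, -0.7]
width: 0.0548
finger_force: 30.0
```

```bash
python3 -c "
from h import *
go(.6148,.203,.077,53); print(robot.get_obs()['wrist_force'])"
```

```text
shift [-1.   0.9 50.6] twist -0.1 yaw 52.9 t 14.15 tcp [0.61462198 0.20434484 0.1276324 ]
[ 0.2216007   0.53552682 -0.71608168]
```

carry_out(increments=[[140,[-0.7,0.8,10],0],[140,[0,0,15],0],[140,[0,0,10],0],[140,[0,0,6],0],[140,[0,0,4],0],[140,[0,0,2],0],[140,[0,0,1],0],[140,[0,0,0],0]])

```text
time: 14.95
tool_pos: [0.6158, 0.2042, 0.0804]
ee_rot: [3.14, -0.002, 0.925]
wrist_force: [3.5, 1.1, 2.1]
width: 0.0553
finger_force: 30.0
```

carry_out(increments=[[140,[1,0.7,0],0],[140,[0,0,1],0],[140,[0,0,1],0],[140,[0,0,0],0]])

```text
time: 15.35
tool_pos: [0.6165, 0.2045, 0.0779]
ee_rot: [3.141, -0.001, 0.925]
wrist_force: [1.7, 2.0, 2.1]
width: 0.0547
finger_force: 30.0
```

carry_out(increments=[[140,[0.5,0,1],0],[140,[0,0,0],0],[100,[0,0,0],0],[90,[0,0,0],0],[80,[0,0,0],0],[60,[0,0,0],0],[30,[0,0,0],0],[0,[0,0,0],0]])

```text
time: 16.15
tool_pos: [0.6162, 0.2045, 0.0763]
ee_rot: [-3.141, 0.0, 0.924]
wrist_force: [0.2, -0.0, 0.5]
width: 0.0846
finger_force: 0.0
```

carry_out(increments=[[0,[0,0,0],0],[0,[0,0,-5],0],[0,[0,0,-15],0],[0,[0,0,-30],0],[0,[0,0,-45],0],[0,[0,0,-40],0],[0,[0,0,0],0]])

```text
time: 16.85
tool_pos: [0.6197, 0.2054, 0.2223]
ee_rot: [3.131, -0.013, 0.925]
wrist_force: [0.1, 0.5, 0.6]
width: 0.094
finger_force: 0.0
```

```bash
python3 ring.py w6 .085 st .0275 .616 .204; python3 -c "
from h import *
go(.4368,.0649,.2,65.9)"
```

```text
pred px [278.0334343  208.40692861] n 192 fit [0.61704594 0.20512468] med res 0.0006735692417065581 inliers 0.9375
shift [-221.5  -60.7   15.9] twist -12.9 yaw 53.0 t 16.9 tcp [0.61844837 0.20514968 0.21828782]
```

View pics/w6.png

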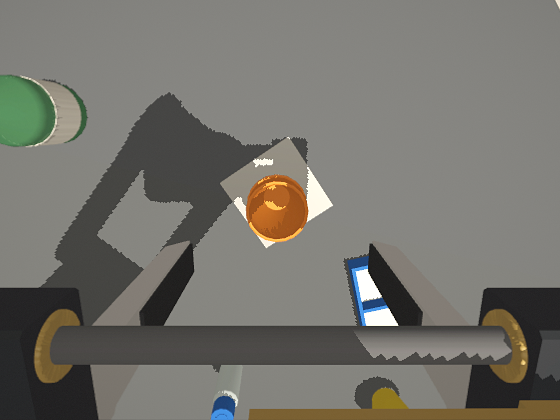

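The cup is nested and upright: its rim at (277,209) fits the expected height of 85 mm. Next is the clear blue vial.

carry_out(increments=[[0,[-37,-10.1,0],0],[0,[-37,-10.1,3],0],[0,[-37,-10.1,3],0],[0,[-37,-10.1,3],0],[0,[-37,-10.1,3],0],[0,[-36.5,-10.2,3],0],[0,[0,0,0],-6.5],[0,[0,0,0],-6.4]])

```text
time: 17.7
tool_pos: [0.4328, 0.0636, 0.1955]
ee_rot: [-3.14, 0.001, 1.153]
wrist_force: [-0.5, -0.4, 0.1]
width: 0.094
finger_force: 0.0
```

carry_out(increments=[[0,[0,0,0],0],[0,[0,0,0],0]])

```text
time: 17.9
tool_pos: [0.4341, 0.0643, 0.1959]
ee_rot: [-3.14, 0.0, 1.147]
wrist_force: [-0.6, -0.2, -1.2]
width: 0.0939
finger_force: 0.0
```

```bash
cat > cap.py <<'E'
from h import *
import sys
x,y=map(float,sys.argv[1:3]); c=robot.get_calibration('wrist'); im=robot.snapshot('wrist'); cv2.imwrite(f'pics/{sys.argv[3]}.png',im)
H,S,V=cv2.split(cv2.cvtColor(im,cv2.COLOR_BGR2HSV)); m=((H>95)&(H<130)&(S>120)&(V>60)).astype(np.uint8)
pu=proj('wrist',[x,y,.08]); k=np.zeros_like(m); cv2.circle(k,tuple(int(a) for a in pu),35,1,-1); m&=k
cs,_=cv2.findContours(m,cv2.RETR_EXTERNAL,cv2.CHAIN_APPROX_NONE); q=max(cs,key=cv2.contourArea)
w=np.array([at('wrist',*p,.08,c) for p in q[:,0]])
from scipy.optimize import least_squares
s=least_squares(lambda t:np.hypot(*(w-t).T)-.012,[x,y],loss='soft_l1',f_scale=.001)
print('pred',pu,'px',q[:,0].mean(0),'fit',s.x); go(*s.x,.044,65.9)
E
python3 cap.py .4368 .0649 w7
```

```text
pred [283.58795147 207.47759059] px [284.91860465 210.77906977] fit [0.43641936 0.06189518]
shift [ -1.3   3.1 152. ] twist -0.1 yaw 65.8 t 17.95 tcp [0.43427081 0.06436828 0.19598726]
```

carry_out(increments=[[0,[-1.3,3.1,20],0],[0,[0,0,35],0],[0,[0,0,35],0],[0,[0,0,30],0],[0,[0,0,18],0],[0,[0,0,10],0],[60,[0,0,4],0],[120,[0,0,0],0]])

```text
time: 18.75
tool_pos: [0.4371, 0.0619, 0.0446]
ee_rot: [-3.142, -0.0, 1.149]
wrist_force: [-0.2, 0.4, -0.1]
width: 0.0815
finger_force: 0.0
```

carry_out(increments=[[140,[0,0,0],0],[150,[0,0,0],0],[160,[0,0,0],0],[170,[0,0,0],0],[190,[0,0,0],0],[255,[0,0,0],0],[255,[0,0,0],0],[255,[0,0,0],0]])

```text
time: 19.55
tool_pos: [0.4368, 0.0618, 0.0445]
ee_rot: [-3.142, -0.0, 1.15]
wrist_force: [-0.6, 0.2, 1.6]
width: 0.0272
finger_force: 30.0
```

carry_out(increments=[[255,[0,0,-3],0],[255,[0,0,-10],0],[255,[0,0,-25],0],[255,[0,0,-35],0],[255,[0,0,-35],0],[255,[0,0,-20],0],[255,[0,0,-8],0],[255,[0,0,0],0]])

```text
time: 20.35
tool_pos: [0.4375, 0.0618, 0.1819]
ee_rot: [3.139, -0.001, 1.15]
wrist_force: [0.6, 0.1, -0.0]
width: 0.0274
finger_force: 30.0
```

```bash
python3 -c "
from h import *
go(.624,.0061,.18,65.9)"
```

```text
shift [ 25.4 193.    2.5] twist -0.0 yaw 65.9 t 20.35 tcp [0.43749637 0.06184404 0.18193486]
```

carry_out(increments=[[255,[0,15,0],0],[255,[0,30,0],0],[255,[3,38,0],0],[255,[3,38,0],0],[255,[3,38,0],0],[255,[3,22,0],0],[255,[0,12,0],0],[255,[0,0,0],0]])

```text
time: 21.15
tool_pos: [0.6182, -0.0071, 0.1778]
ee_rot: [-3.138, 0.001, 1.149]
wrist_force: [0.7, -0.1, -0.7]
width: 0.0268
finger_force: 30.0
```

```bash
python3 -c "
from h import *
go(.646,.0553,.05,65.9)
c=robot.get_calibration('wrist');im=robot.snapshot('wrist');cv2.imwrite('pics/w8.png',im)
H,S,V=cv2.split(cv2.cvtColor(im,cv2.COLOR_BGR2HSV)); m=((H>95)&(H<130)&(S>120)&(V>40)).astype(np.uint8)
m[300:]=0
print([proj('wrist',[*p,.025]) for p in [(.646,.0553),(.624,.0061)]])"
```

```text
shift [ 68.5   0.3 127.7] twist -0.1 yaw 65.8 t 21.15 tcp [ 0.61818463 -0.0070595   0.17775896]
[array([282.32672486, 122.45078127]), array([282.40698385, 183.83134744])]
```

View pics/w8.png

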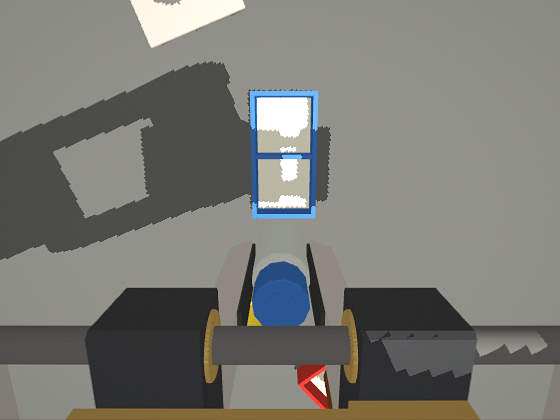

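The blue tray's rim corners are at (249,91), (318,91), (315,217) and (251,217). The far bay centre is about (283.5,124), about 2 mm from the prediction.

carry_out(increments=[[255,[20,1.3,0],0],[255,[30,0,0],0],[255,[12,0,0],0],[255,[4.5,0,0],0],[255,[0,0,20],0],[255,[0,0,30],0],[255,[0,0,30],0],[255,[0,0,22],0]])

```text
time: 22.0
tool_pos: [0.6448, 0.0539, 0.0765]
ee_rot: [-3.14, 0.001, 1.15]
wrist_force: [0.4, -0.6, -0.7]
width: 0.0273
finger_force: 30.0
```

carry_out(increments=[[255,[0,0,13],0],[255,[0,0,7],0],[255,[0,0,3],0],[255,[0,0,0],0],[255,[0,0,0],0]])

```text
time: 22.5
tool_pos: [0.6472, 0.0541, 0.0571]
ee_rot: [3.139, -0.001, 1.15]
wrist_force: [0.1, 0.5, -0.7]
width: 0.0269
finger_force: 30.0
```

carry_out(increments=[[255,[0,0,3],0],[255,[0,0,2],0],[255,[0,0,1],0],[255,[0,0,0],0],[255,[0,0,0],0]])

```text
time: 23.0
tool_pos: [0.6462, 0.0541, 0.0494]
ee_rot: [-3.142, -0.0, 1.15]
wrist_force: [0.9, 0.3, -0.8]
width: 0.0273
finger_force: 30.0
```

carry_out(increments=[[255,[0,0,0.7],0],[170,[0,0,0],0],[150,[0,0,0],0],[120,[0,0,0],0],[80,[0,0,0],0],[80,[0,0,-5],0],[60,[0,0,-20],0],[30,[0,0,-40],0]])

```text
time: 23.8
tool_pos: [0.6436, 0.054, 0.1104]
ee_rot: [-3.134, 0.003, 1.15]
wrist_force: [-0.1, -0.9, 0.6]
width: 0.0752
finger_force: 0.0
```

```bash
python3 -c "
from h import *
go(.4369,-.0661,.2,65.9)"
```

```text
shift [-194.4 -140.2  -87.8] twist -0.0 yaw 65.9 t 23.8 tcp [0.64360722 0.05402104 0.11036424]
```

carry_out(increments=[[0,[0,0,-40],0],[0,[0,0,-43],0],[0,[-32.4,-23.4,0],0],[0,[-32.4,-23.4,0],0],[0,[-32.4,-23.4,0],0],[0,[-32.4,-23.4,0],0],[0,[-32.4,-23.4,0],0],[0,[-32.4,-23.4,0],0]])

```text
time: 24.6
tool_pos: [0.4372, -0.0665, 0.1973]
ee_rot: [3.14, -0.0, 1.15]
wrist_force: [0.1, -0.5, 1.4]
width: 0.0939
finger_force: 0.0
```

carry_out(increments=[[0,[0,0,0],0],[0,[0,0,0],0]])

```text
time: 24.8
tool_pos: [0.4387, -0.0662, 0.1976]
ee_rot: [3.139, -0.001, 1.148]
wrist_force: [0.7, -0.9, 0.5]
width: 0.094
finger_force: 0.0
```

```bash
python3 cap.py .4369 -.0661 w9
```

```text
pred [278.08432901 210.42390525] px [278.5952381  211.41666667] fit [ 0.43645578 -0.06756941]
shift [ -2.8  -2.2 153.5] twist -0.0 yaw 65.9 t 24.85 tcp [ 0.43926621 -0.06589846  0.1974885 ]
```

View pics/w9.png

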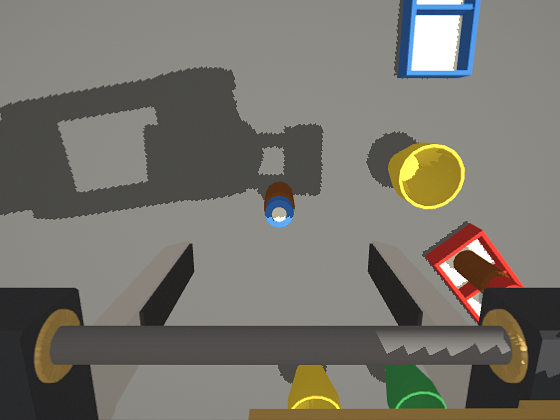

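The amber blue-capped vial is at (279,211), and the fingers are clear of the yellow cup on the right.

carry_out(increments=[[0,[-2.5,-2.2,20],0],[0,[0,0,35],0],[0,[0,0,35],0],[0,[0,0,30],0],[0,[0,0,18],0],[0,[0,0,10],0],[60,[0,0,5],0],[120,[0,0,0],0]])

```text
time: 25.65
tool_pos: [0.4362, -0.0671, 0.0438]
ee_rot: [-3.141, -0.0, 1.15]
wrist_force: [-0.4, 0.3, 0.8]
width: 0.0813
finger_force: 0.0
```

carry_out(increments=[[140,[0,0,0],0],[150,[0,0,0],0],[160,[0,0,0],0],[170,[0,0,0],0],[190,[0,0,0],0],[255,[0,0,0],0],[255,[0,0,0],0],[255,[0,0,0],0]])

```text
time: 26.45
tool_pos: [0.4356, -0.0674, 0.0438]
ee_rot: [3.141, -0.0, 1.15]
wrist_force: [0.1, -0.3, -0.4]
width: 0.0273
finger_force: 29.9
```

carry_out(increments=[[255,[0,0,-3],0],[255,[0,0,-10],0],[255,[0,0,-25],0],[255,[0,0,-35],0],[255,[0,0,-35],0],[255,[0,0,-20],0],[255,[0,0,-8],0],[255,[0,0,0],0]])

```text
time: 27.25
tool_pos: [0.4362, -0.0675, 0.1812]
ee_rot: [3.139, -0.001, 1.15]
wrist_force: [0.8, -0.2, -0.9]
width: 0.0276
finger_force: 29.9
```

```bash
python3 -c "
from h import *
b=np.array([.6462,.0541])-.054*np.array([np.cos(np.radians(65.9)),np.sin(np.radians(65.9))]);print(b)
go(*b,.0495,65.9)"
```

```text
[0.62415016 0.00480695]
shift [142.7 141.6 132.2] twist -0.0 yaw 65.9 t 27.25 tcp [ 0.43623909 -0.06751375  0.18124459]
```

carry_out(increments=[[255,[10,10,0],0],[255,[22,22,0],0],[255,[28,28,0],0],[255,[28,28,0],0],[255,[28,28,0],0],[255,[17,17,0],0],[255,[9,8.6,0],0],[255,[0,0,0],0]])

```text
time: 28.05
tool_pos: [0.6236, 0.0057, 0.1761]
ee_rot: [-3.137, 0.001, 1.151]
wrist_force: [-0.7, 0.6, -1.2]
width: 0.0272
finger_force: 29.9
```

```bash
python3 -c "
from h import *
go(.62415,.0048,.0495,65.9)"
```

```text
shift [ -0.5   1.5 126.6] twist 0.1 yaw 66.0 t 28.05 tcp [0.62355062 0.00574776 0.17607773]
```

carry_out(increments=[[255,[0,1,20],0],[255,[0,0,30],0],[255,[0,0,30],0],[255,[0,0,22],0],[255,[0,0,13],0],[255,[0,0,5],0],[255,[0,0,2],0],[255,[0,0,0],0]])

```text
time: 28.85
tool_pos: [0.6244, 0.0039, 0.0588]
ee_rot: [3.14, -0.001, 1.15]
wrist_force: [0.1, -1.1, -0.1]
width: 0.0271
finger_force: 29.9
```

carry_out(increments=[[255,[0,0,1],0],[255,[0,0,0],0],[255,[0,0,0],0]])

```text
time: 29.15
tool_pos: [0.6242, 0.0039, 0.0576]
ee_rot: [3.14, -0.001, 1.15]
wrist_force: [0.2, 0.1, -0.4]
width: 0.0274
finger_force: 29.9
```

carry_out(increments=[[255,[0,0,3],0],[255,[0,0,3],0],[255,[0,0,1.5],0],[255,[0,0,1],0],[255,[0,0,0],0],[255,[0,0,0],0]])

```text
time: 29.75
tool_pos: [0.6238, 0.004, 0.0482]
ee_rot: [3.142, -0.0, 1.15]
wrist_force: [0.1, 0.4, -0.7]
width: 0.0274
finger_force: 29.9
```

carry_out(increments=[[170,[0,0,0],0],[150,[0,0,0],0],[120,[0,0,0],0],[80,[0,0,0],0],[80,[0,0,-5],0],[60,[0,0,-20],0],[30,[0,0,-40],0],[0,[0,0,-45],0]])

```text
time: 30.55
tool_pos: [0.6226, 0.0041, 0.1579]
ee_rot: [-3.138, 0.001, 1.15]
wrist_force: [1.5, 0.2, 0.4]
width: 0.0833
finger_force: 0.0
```

carry_out(increments=[[0,[-30,-30,-20],0],[0,[-35,-35,0],0],[0,[-35,-35,0],0],[0,[-35,-35,0],0],[0,[-35,-35,0],0],[0,[0,0,0],0],[0,[0,0,0],0]])

```text
time: 31.25
tool_pos: [0.3991, -0.082, 0.1792]
ee_rot: [3.139, -0.001, 1.148]
wrist_force: [-0.4, -0.0, -0.1]
width: 0.0937
finger_force: 0.0
```

```bash
python3 -c "
from h import *
im=robot.snapshot('scene'); cv2.imwrite('pics/s2.png',cv2.resize(im[180:300,110:410],None,fx=2.6,fy=2.6,interpolation=2))"
```

```text
(no output)
```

View pics/s2.png

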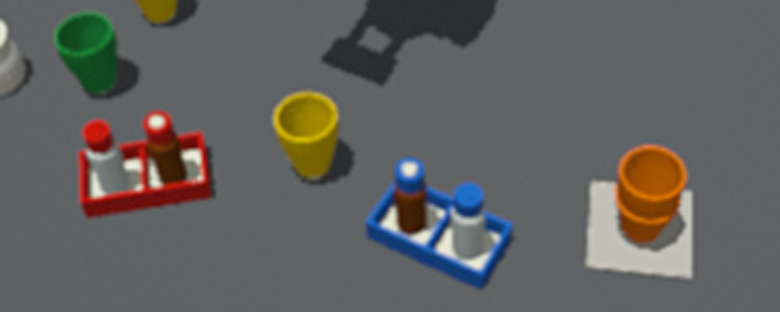

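The final view shows all four vials upright in their bays (blue tray at (440,220), red tray at (145,165)) and the cup nested upright at (650,190). Everything is released, so I'm handing in.

```bash
python3 -c "
from bench import robot
print(robot.close_job())"
```

```text
the job is handed in; nothing more can be done
None
```

The job is handed in at about 31 s of the 106 s allowed; in the last picture both blue-capped vials, the red-capped vial and the orange cup are upright in their places and released, but no verdict came back.

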